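# Pack two castings into part-filled tubs

### The job

Pack the two finished castings: stand the silver one in the white tub and the brass one in the brown tub, each upright on the grey foam disc inside. How full the tubs are is not known, so lower each casting gently until you feel it touch, neither dropping it nor pressing hard, let it go and leave everything else where it is.

Things in the scene. Friction and masses are not known exactly. Their poses are not given: they have to be found in the camera images.
- zinc_center (a point): silver-grey casting standing upright on the table, 110 mm tall, 0.3 to 0.55 kg: round foot flange 80 mm across and 11 mm thick, body narrowing to a straight round neck, 36 mm across, from 45 mm above the underside to the top; grasp it by the neck. Point: on the axis, 55 mm above the underside; z up.
- brass_center (a point): yellow brass casting standing upright on the table, 110 mm tall, 0.34 to 0.62 kg: square foot flange 76 x 76 x 12 mm, round body 52 mm across up to 42 mm, then a flat-sided neck to the top, 44 mm wide along its x and 28 mm thick along its y; grasp it across the 28 mm. Point: on the axis, 55 mm above the underside; z up.
- white_tub: White open tub fixed upright in the tote, opaque, 120 mm high, outer diameter 144 mm at the foot and 160 mm at the rim, wall 4 mm. Inside, a level, firm grey foam disc 132 mm across (gives 1 mm per 4 N) covers the contents, its top 20 to 65 mm above the tub's underside: unknown, different in each tub and run. Origin: centre of the underside; z up.
- brown_tub: Brown cardboard-coloured open tub fixed upright in the tote, opaque, 120 mm high, outer diameter 144 mm at the foot and 160 mm at the rim, wall 4 mm. Inside, a level, firm grey foam disc 132 mm across (gives 1 mm per 4 N) covers the contents, its top 20 to 65 mm above the tub's underside: unknown, different in each tub and run. Origin: centre of the underside; z up.
- tote: shallow yellow tote fixed on the table, 210 x 460 mm, walls 50 mm high, floor 6 mm thick, holding the two tubs 220 mm apart along its y, either one on the left. Origin: centre of the underside; z up
- mug: bystander: blue mug, 80 mm across and 90 mm high, left of the robot, in front of the tote; origin under its centre
- oil_bottle: bystander: white bottle with a red cap, 56 mm across and 130 mm high, on the right; origin under its centre
- deburr_tool: bystander: hand deburring tool, 170 mm long, lying in front of the tote; origin at its middle on the table
- gauge_block: bystander: blue gauge block 90 x 50 mm and 35 mm high with a steel stud 30 mm high on it, beyond the tote; origin under its centre
There are look-alikes about, which are no part of the job. What is shaped like the part that bears zinc_center but green is not meant.

How it is judged (in metres and radians):
At the end, for the whole second after the job is handed in: The silver casting stands in the white tub and the brass casting in the brown tub: each with its centre within 50 mm of its tub's axis and less than 145 mm above the tub's underside, upright within 0.2 rad, at rest and released (horizontal distance between zinc_center and white_tub below 0.05 m and z of zinc_center in the frame of white_tub below 0.145 m and angle between each of zinc_center, brass_center's own z axis and vertical below 0.2 rad and linear speed of each of zinc, brass below 0.02 m/s and contact force between each of zinc, brass and the fingers below 0.1 N and horizontal distance between brass_center and brown_tub below 0.05 m and z of brass_center in the frame of brown_tub below 0.145 m); the robot touches nothing.
It fails at once if the silver casting is dropped: it moves faster than 0.4 m/s inside a tub (((horizontal distance between zinc_center and white_tub below 0.07 m and z of zinc_center in the frame of white_tub below 0.175 m) or (horizontal distance between zinc_center and brown_tub below 0.07 m and z of zinc_center in the frame of brown_tub below 0.175 m)) and linear speed of zinc above 0.4 m/s).
It fails at once if the silver casting is pressed on a tub or what is in it with more than 40 N (contact force between zinc and white_tub above 40 N or contact force between zinc and brown_tub above 40 N).
It fails at once if the brass casting is dropped: it moves faster than 0.4 m/s inside a tub (((horizontal distance between brass_center and white_tub below 0.07 m and z of brass_center in the frame of white_tub below 0.175 m) or (horizontal distance between brass_center and brown_tub below 0.07 m and z of brass_center in the frame of brown_tub below 0.175 m)) and linear speed of brass above 0.4 m/s).
It fails at once if the brass casting is pressed on a tub or what is in it with more than 40 N (contact force between brass and white_tub above 40 N or contact force between brass and brown_tub above 40 N).
It fails at once if the mug, oil bottle, deburring tool or gauge block is shifted by more than 30 mm (distance of any of mug, oil_bottle, deburr_tool, gauge_block from where it was at the start of the episode above 0.03 m).
It also fails if it takes over 72 s, if anything falls off the work surface, if the arm or the gripper's body presses on something with over 40 N, if the wrist force passes 120 N, or if a joint passes its speed limit or range.

### The arm

A 6-joint arm with a two-finger parallel gripper is mounted at the origin on the work surface. World frame = base frame: x ahead of the robot, y to its left, z up, the work surface at z = 0. Lengths are in mm, angles in rad, forces in N, time in s.
With the tool pointing down it reaches from about 350 to 975 mm from the base axis. Payload 7.1 kg.
Tool frame: the origin (TCP) lies at the centre of the arm's flange, where the gripper is bolted on; the fingertips stand 182 mm ahead of it and the grasp point (between the pads) lies 163 mm ahead of it; z points along the fingers, y is the line along which they close (so a half turn about z gives the same grasp; the last joint's range is limited). The gripper opens to 88 mm and grips with 3 to 60 N. Pads are 20 mm wide; open, the fingers measure 115 mm over their backs; the gripper's body (75 mm by 178 mm) begins 61 mm behind the grasp point.
Start: joints at [-1.125, 0.423, 1.63, -0, 1.089, -0.019], TCP at [280.167, -558.671, 404.675] pointing down, gripper open.
Joint ranges: [-3, 3], [-0.9, 2.11], [0.09, 2.58], [-1.31, 4.45], [0.11, 2.69], [-2.54, 2.54]. Speed limits (rad/s): [2.39, 2.39, 3.01, 3.14, 3.14, 3.14].

### API

Orientations are given as a rotation vector (axis times angle).
In Python, from workcell import readout, get_image, ctrl gives the robot as it stands.
- The arm moves only by the tool step_arm, never from a script. Its argument "targets" is a list that holds one entry, the list of rows, each a list of 7 numbers: the shift along the world's x, y, z as a fraction of full scale, then the turn, a rotation vector about the world's x, y, z as a fraction of full scale, then the opening, from 0 (shut) to 1 (fully open). In form: [[[dx, dy, dz, wx, wy, wz, claw], ...]]. A call has exactly 5 rows; each row shifts and turns the commanded pose from where the row before left it; what a row does not reach is not made up. Full scale, the value 1, is 0.05 m for a shift and 4 degrees for a turn. A row lasts 1/8 s, in which the tool goes at most 62.5 mm and 10.7 degrees, less where a joint would pass 70% of its speed; a pose out of reach is approached as far as the arm can. A call with a number of a shift or a turn outside -1 to 1 is refused whole. A call with a gripper value outside its range is refused whole. The fingers move at their own pace and stop on an object; the grip force is fixed at half the most. Time passes only in rows, so rows that do not move let the fingers close, or fill a call up. It gives the time, the measured TCP pose, the force, the opening and the grip force at its end, in the units of the state.
- readout.get_obs(): the state, without advancing time (a new reading comes with each control period).
- get_image(name): name is "side" or "top"; returns a dict with "pixels" (400x640x3 uint8, red, green, blue), "intrinsics" (3x3 intrinsics, pixels), "extrinsics" (4x4, takes a point from world to camera coordinates). Camera axes: x right, y down, z forward; pixel columns grow to the right and rows downward; lengths in mm; the calibration is good to about 2 mm. A picture is of the moment at which its call begins. There is no depth.
- ctrl.close_job(): hands the job in; it is judged then, once.
The state is a dict: "t": time; "qpos": joint angles; "qvel": joint speeds; "joint_torque": joint torques, N m; "ee_pos": TCP position; "orientation": TCP orientation; "ft_force": force on the tool from outside, world axes, zero at the start; "moment": the same for the moment, N m; "width": finger opening in mm; "grasp_force": force on a finger pad.
Only numpy, scipy, OpenCV 4.12 (cv2) and the standard library are available. Lean on these libraries where they do the work, as an engineer would, in place of code of your own. Each camera call takes 0.05 s, during which the arm holds its last target. There are 200 camera calls.

## Working session

There is one attempt and no reset: what is moved stays moved. The work goes in short steps, Python scripts to look and compute and a tool call to move; the robot and the scene stay as the last step left them, time stands still between calls to the robot, and variables do not carry over. Pictures are saved under pics/ and viewed, at most 10 in all, crops included, and the job is handed in when it is done.

Besides the shell and the picture viewer there is one more tool, called after "Call:" as name(argument=value, ...) on one line, values as JSON. step_arm: Moves the arm, as the interface text tells. Shift numbers are shares of 0.05 m and turn numbers shares of 4 degrees, none past 1 either way. Its arguments: {"type":"object","properties":{"targets":{"type":"array"}},"required":["targets"]}

```bash
mkdir -p pics
cat > h.py <<'E'
import numpy as np, cv2
from workcell import readout, get_image, ctrl
def snap(n,f=None):
    d=get_image(n); 
    if f: cv2.imwrite('pics/'+f,d['pixels'][:,:,::-1])
    return d
def plane(d,u,v,z):
    K=np.array(d['intrinsics']);T=np.array(d['extrinsics']);R=T[:3,:3];c=-R.T@T[:3,3]
    r=R.T@np.linalg.inv(K)@np.array([u,v,1.]);return c+r*(z-c[2])/r[2]
def proj(d,p):
    K=np.array(d['intrinsics']);T=np.array(d['extrinsics']);q=K@(T[:3,:3]@np.array(p,float)+T[:3,3]);return q[:2]/q[2]
E
python3 - <<'E'
from h import *
for n in('top','side'):
    d=snap(n,n+'0.png');T=d['extrinsics'];print(n,np.round(d['intrinsics'],1).tolist(),np.round(T,3).tolist(),(-T[:3,:3].T@T[:3,3]).round())
    np.savez(n+'0.npz',**d)
print(readout.get_obs())
E
```

```text
top [[515.9, 0.0, 317.2], [0.0, 515.9, 192.8], [0.0, 0.0, 1.0]] [[-0.024, -1.0, -0.002, -82.815], [-0.996, 0.024, -0.085, 563.18], [0.085, 0.0, -0.996, 1589.951], [0.0, 0.0, 0.0, 1.0]] [ 424.  -96. 1632.]
side [[466.0, 0.0, 323.0], [0.0, 466.0, 197.6], [0.0, 0.0, 1.0]] [[-0.825, -0.566, -0.007, 404.274], [-0.416, 0.615, -0.67, 326.93], [0.383, -0.549, -0.743, 1212.127], [0.0, 0.0, 0.0, 1.0]] [   5.  693. 1122.]
{'t': 0.1, 'qpos': array([-1.12500702e+00,  4.23734796e-01,  1.63061407e+00, -1.91153562e-05,
        1.08862899e+00, -1.90218573e-02]), 'qvel': array([ 0.00185408, -0.0002841 , -0.00208993, -0.00036695, -0.00084122,
        0.0011209 ]), 'joint_torque': array([-1.66271529e-03, -5.45615709e+01, -2.74323571e+01,  6.44389959e-02,
        1.86556211e-02, -7.25225823e-05]), 'ee_pos': array([ 280.05498873, -558.45129783,  403.99757268]), 'orientation': array([-3.05581428e+00, -7.23271360e-01,  4.86562864e-04]), 'ft_force': array([ 0.23015846, -0.03805442,  0.72903852]), 'moment': array([-0.02445014, -0.00141457,  0.02222555]), 'grasp_force': 0.0, 'width': 87.85441779702737}
```

View pics/top0.png

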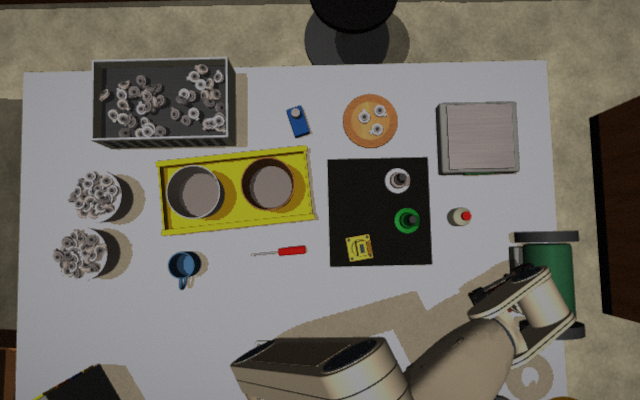

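View pics/side0.png

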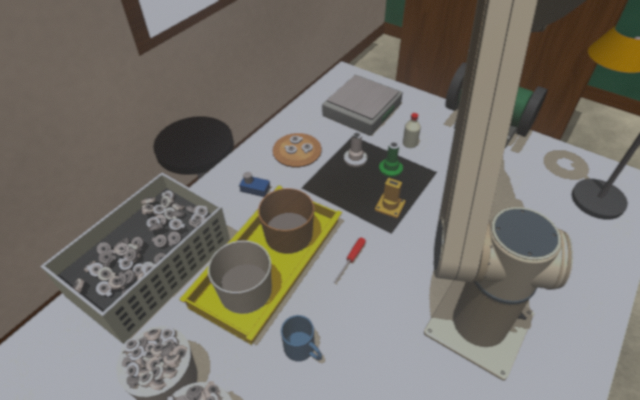

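The top view shows a silver casting at (398,180), a green look-alike at (407,220), and brass at (359,248). The white/grey tub is at (194,192) and the brown tub at (270,185). The silver one at (398,180) fits zinc_center, since the other part of that shape is green. I'll confirm in a crop.

Run:
```python
from h import *
d=dict(np.load('top0.npz'));s=dict(np.load('side0.npz'))
im=d['pixels'];hsv=cv2.cvtColor(im,cv2.COLOR_RGB2HSV)
c1=cv2.resize(im[160:270,325:435],(400,400),interpolation=cv2.INTER_CUBIC)
c2=cv2.resize(s['pixels'][125:225,335:435],(400,400),interpolation=cv2.INTER_CUBIC)
cv2.imwrite('pics/crop.png',np.hstack([c1,c2])[:,:,::-1])
# silver flange / brass masks in mat
def big(m,x0,y0,x1,y1):
    z=np.zeros(m.shape[:2],np.uint8);z[y0:y1,x0:x1]=m[y0:y1,x0:x1]
    c=max(cv2.findContours(z,cv2.RETR_EXTERNAL,cv2.CHAIN_APPROX_NONE)[0],key=cv2.contourArea);return c
m=((hsv[...,2]>90)&(hsv[...,1]<60)).astype(np.uint8)*255
c=big(m,375,160,425,203);(u,v),r=cv2.minEnclosingCircle(c);print('silver',u,v,r,cv2.boundingRect(c),plane(d,u,v,11).round(1),'mm/px',(1621/516))
m=((hsv[...,0]>15)&(hsv[...,0]<35)&(hsv[...,1]>90)&(hsv[...,2]>90)).astype(np.uint8)*255
c=big(m,340,228,380,268);R=cv2.minAreaRect(c);print('brass',R,plane(d,*R[0],12).round(1))
p=[plane(d,*q,12)[:2] for q in cv2.boxPoints(R)];print(np.round(p,1).tolist())
# tubs: tote corners + ellipse
c=big(m,150,140,325,240);R=cv2.minAreaRect(c);print('tote',R,plane(d,*R[0],50).round(1),[plane(d,*q,50)[:2].round() for q in cv2.boxPoints(R)])
# approximate rim edges: Hough circles
g=cv2.medianBlur(cv2.cvtColor(im,cv2.COLOR_RGB2GRAY),3)[150:230,150:325]
h=cv2.HoughCircles(g,cv2.HOUGH_GRADIENT,1,50,param1=100,param2=12,minRadius=23,maxRadius=30)
for u,v,r in h[0]:print(u+150,v+150,r,plane(d,u+150,v+150,126).round(1),'mm r',r*1506/516)
```

```text
silver 396.9128723144531 180.29624938964844 12.750282287597656 (385, 168, 25, 26) [ 595.8 -349.    11. ] mm/px 3.141472868217054
brass ((359.0570373535156, 247.4899444580078), (24.61958885192871, 23.92444610595703), 79.99201965332031) [ 387.7 -222.9   12. ]
[[419.9, -180.4], [431.1, -254.4], [355.5, -265.3], [344.4, -191.5]]
tote ((233.91769409179688, 190.23861694335938), (75.47913360595703, 154.18270874023438), 83.82982635498047) [573.  159.9  50. ] [array([670., 409.]), array([710., -67.]), array([477., -86.]), array([438., 383.])]
193.5 192.5 26.1 [562.1 266.1 126. ] mm r 76.17558
267.5 182.5 25.0 [586.3  48.7 126. ] mm r 72.96512
```

View pics/crop.png

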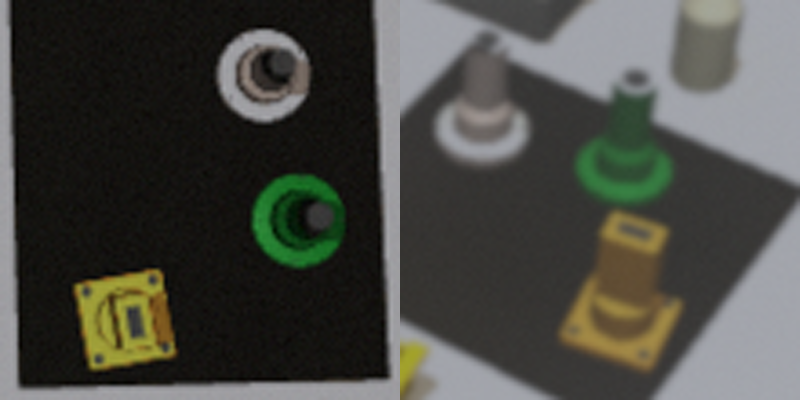

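The crop confirms it: the silver casting's flange is at top (262,75), the green one is separate at (298,220), and brass is at (125,320) with its slot running near world x. Its flange edges lie at about 8.4°. Sizes agree: silver flange radius 40 mm, brass about 76 mm, tubs 218 mm apart. I'll move over the silver casting.

Call:
step_arm(targets=[[[0.79,0.52,0,0,0,0,1],[0.79,0.52,0,0,0,0,1],[0.79,0.52,0,0,0,0,1],[0.79,0.52,0,0,0,0,1],[0.79,0.52,0,0,0,0,1]]])

```text
t: 0.72
ee_pos: [478.8, -427.6, 404.3]
orientation: [-3.057, -0.723, 0.001]
ft_force: [0.3, -1.4, 0.0]
width: 87.9
grasp_force: 0.0
```

Call:
step_arm(targets=[[[0.79,0.52,0,0,0,0,1],[0.79,0.52,0,0,0,0,1],[0.79,0.52,0,0,0,0,1],[0,0,-0.5,0,0,0,1],[0,0,0,0,0,0,1]]])

```text
t: 1.35
ee_pos: [595.8, -349.7, 377.2]
orientation: [-3.053, -0.724, 0.006]
ft_force: [-0.1, -0.7, -0.6]
width: 87.6
grasp_force: 0.0
```

Run:
```python
from h import *
o=readout.get_obs();print(o['t'],o['ee_pos'],o['orientation'])
a=snap('side')['pixels'][60:260,270:510];b=snap('top')['pixels'][100:300,290:530]
cv2.imwrite('pics/c1.png',cv2.resize(np.hstack([a,b]),(800,333))[:,:,::-1])
```

```text
1.35 [ 595.83774998 -349.73538455  377.15238048] [-3.05339484 -0.72433249  0.00567541]
```

View pics/c1.png

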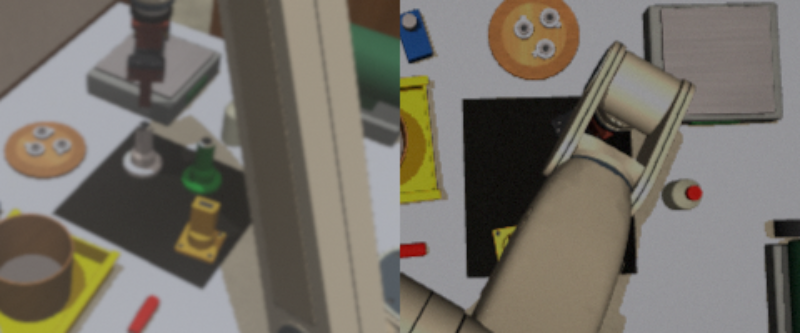

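The side crop shows the fingers at (145,95), directly above the silver neck at (145,130). Descending to TCP z of about 249.

Call:
step_arm(targets=[[[0,0,-0.8,0,0,0,1],[0,0,-0.8,0,0,0,1],[0,0,-0.6,0,0,0,1],[0,0,-0.36,0,0,0,1],[0,0,0,0,0,0,1]]])

```text
t: 2.08
ee_pos: [595.8, -351.0, 251.2]
orientation: [-3.056, -0.722, 0.002]
ft_force: [-0.0, -0.4, -0.1]
width: 87.6
grasp_force: 0.0
```

Call:
step_arm(targets=[[[0,0,0,0,0,0,0],[0,0,0,0,0,0,0],[0,0,0,0,0,0,0],[0,0,0,0,0,0,0],[0,0,0,0,0,0,0]]])

```text
t: 2.7
ee_pos: [596.2, -350.7, 251.8]
orientation: [3.057, 0.724, 0.0]
ft_force: [0.3, 0.3, -0.0]
width: 41.0
grasp_force: 0.0
```

Call:
step_arm(targets=[[[0,0,0,0,0,0,0],[0,0,0,0,0,0,0],[0,0,0,0,0,0,0],[0,0,0,0,0,0,0],[0,0,0,0,0,0,0]]])

```text
t: 3.32
ee_pos: [596.1, -350.5, 251.6]
orientation: [-3.057, -0.723, 0.0]
ft_force: [-1.4, 3.2, 1.4]
width: 35.6
grasp_force: 30.0
```

Call:
step_arm(targets=[[[0,0,0.4,0,0,0,0],[0,0,0.8,0,0,0,0],[0,0,0.8,0,0,0,0],[0,0,0.8,0,0,0,0],[0,0,0.8,0,0,0,0]]])

```text
t: 3.95
ee_pos: [595.8, -350.7, 433.7]
orientation: [3.057, 0.723, 0.0]
ft_force: [-0.3, -0.1, -4.9]
width: 35.8
grasp_force: 30.0
```

Call:
step_arm(targets=[[[-0.04,0.4,0,0,0,0,0],[-0.04,0.8,0,0,0,0,0],[-0.04,0.85,0,0,0,0,0],[-0.04,0.85,0,0,0,0,0],[-0.04,0.85,0,0,0,0,0]]])

```text
t: 4.58
ee_pos: [584.9, -160.7, 429.6]
orientation: [-3.055, -0.723, 0.004]
ft_force: [0.7, 0.1, -5.3]
width: 35.6
grasp_force: 30.0
```

Call:
step_arm(targets=[[[-0.04,0.85,0,0,0,0,0],[-0.04,0.85,0,0,0,0,0],[-0.04,0.85,0,0,0,0,0],[-0.04,0.85,0,0,0,0,0],[-0.04,0.85,0,0,0,0,0]]])

```text
t: 5.2
ee_pos: [574.5, 51.4, 429.7]
orientation: [-3.056, -0.724, 0.005]
ft_force: [0.2, 0.2, -6.2]
width: 35.8
grasp_force: 30.0
```

Call:
step_arm(targets=[[[-0.04,0.85,0,0,0,0,0],[-0.04,0.85,0,0,0,0,0],[-0.04,0.85,0,0,0,0,0],[-0.04,0.84,0,0,0,0,0],[-0.04,0.5,0,0,0,0,0]]])

```text
t: 5.82
ee_pos: [564.3, 246.1, 429.5]
orientation: [3.056, 0.726, -0.005]
ft_force: [-0.1, 0.3, -5.7]
width: 35.4
grasp_force: 30.0
```

Run:
```python
from h import *
o=readout.get_obs();print(o['t'],o['ee_pos'],o['orientation'],o['ft_force'],o['width'],o['qpos'])
a=snap('side')['pixels'][110:310,170:410];b=snap('top')['pixels'][100:300,130:370]
cv2.imwrite('pics/c2.png',cv2.resize(np.hstack([a,b]),(800,333))[:,:,::-1])
```

```text
5.825 [564.29545798 246.07688366 429.50936799] [ 3.05641698  0.72627192 -0.00515243] [-0.05267979  0.32396981 -5.65784534] 35.430621462499246 [3.91791305e-01 3.83582637e-01 1.62911392e+00 4.98573966e-04
 1.13214585e+00 1.49578458e+00]
```

View pics/c2.png

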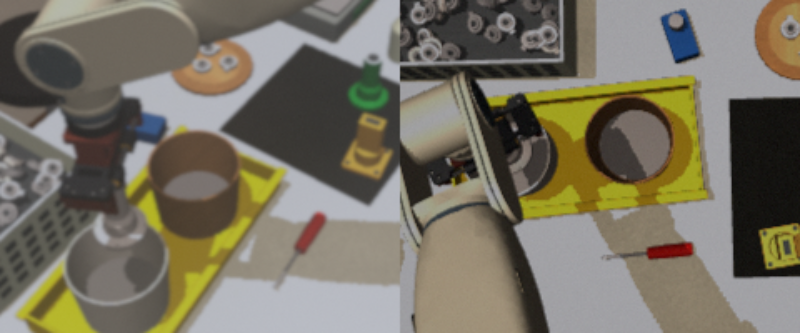

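The casting hangs at the upper edge of the white tub, crop (125,225); it needs about 21 mm more in y. I'll cross-check the tub centres in the side view (rim mid-columns about 240.5 and 286.7).

Run:
```python
from h import *
s=dict(np.load('side0.npz'))
for c in((563,267),(585,48)):
    a=np.linspace(0,6.28,60);P=np.array([proj(s,(c[0]+80*np.cos(t),c[1]+80*np.sin(t),126)) for t in a]);print(P.min(0),P.max(0))
# rim extents from side picture: non-yellow tub colours
hsv=cv2.cvtColor(s['pixels'],cv2.COLOR_RGB2HSV)
for r in (200,205,210,215,220,255,260,265,270):print(r,[tuple(int(k) for k in hsv[r,c]) for c in ((206,208,210,212,214,268,270,272,274) if r>250 else (256,258,260,262,264,310,312,314,316))])
```

```text
[208.0437934  240.02864789] [271.26937951 292.84470591]
[256.98583043 187.10027158] [313.68678909 230.04490228]
200 [(109, 12, 171), (113, 13, 171), (174, 8, 156), (12, 62, 124), (14, 77, 83), (14, 92, 108), (14, 47, 146), (30, 5, 159), (111, 11, 167)]
205 [(113, 12, 170), (8, 18, 152), (12, 76, 107), (14, 69, 74), (13, 68, 71), (14, 89, 77), (15, 110, 100), (20, 138, 111), (24, 153, 110)]
210 [(27, 76, 155), (22, 122, 136), (14, 88, 84), (14, 64, 68), (14, 72, 71), (14, 87, 76), (15, 106, 94), (19, 132, 110), (23, 148, 102)]
215 [(29, 179, 160), (23, 150, 139), (16, 101, 96), (14, 69, 70), (14, 70, 69), (14, 99, 93), (16, 118, 108), (26, 161, 122), (29, 187, 154)]
220 [(22, 133, 90), (22, 120, 85), (16, 108, 99), (14, 106, 103), (15, 85, 78), (15, 101, 83), (19, 106, 77), (22, 155, 115), (23, 169, 127)]
255 [(30, 26, 79), (27, 29, 87), (27, 31, 90), (30, 16, 112), (24, 11, 119), (30, 58, 146), (30, 158, 160), (30, 192, 163), (30, 195, 162)]
260 [(27, 29, 88), (25, 28, 108), (26, 15, 132), (21, 18, 98), (17, 29, 79), (25, 25, 113), (30, 77, 152), (30, 182, 161), (30, 198, 161)]
265 [(30, 7, 152), (33, 18, 154), (23, 19, 105), (17, 30, 76), (19, 26, 77), (18, 23, 111), (24, 40, 133), (24, 157, 130), (27, 189, 142)]
270 [(30, 153, 162), (31, 61, 150), (23, 25, 93), (20, 31, 74), (20, 30, 76), (25, 12, 127), (23, 52, 107), (23, 168, 120), (24, 178, 126)]
```

The tub centres agree in both views. Centring and lowering into the tub, to just above the highest possible foam.

Call:
step_arm(targets=[[[-0.02,0.42,0,0,0,0,0],[0,0,0,0,0,0,0],[0,0,-0.4,0,0,0,0],[0,0,-0.4,0,0,0,0],[0,0,-0.4,0,0,0,0]]])

```text
t: 6.55
ee_pos: [565.0, 264.3, 370.8]
orientation: [3.057, 0.722, -0.001]
ft_force: [0.4, -0.0, -4.5]
width: 35.5
grasp_force: 30.0
```

Call:
step_arm(targets=[[[0,0,-0.3,0,0,0,0],[0,0,-0.3,0,0,0,0],[0,0,-0.1,0,0,0,0],[0,0,0,0,0,0,0],[0,0,0,0,0,0,0]]])

```text
t: 7.18
ee_pos: [565.4, 265.0, 337.3]
orientation: [-3.057, -0.724, -0.002]
ft_force: [-0.1, -0.9, -5.7]
width: 35.8
grasp_force: 30.0
```

Call:
step_arm(targets=[[[0,0,-0.028,0,0,0,0],[0,0,-0.028,0,0,0,0],[0,0,-0.028,0,0,0,0],[0,0,-0.028,0,0,0,0],[0,0,-0.028,0,0,0,0]]])

```text
t: 7.8
ee_pos: [565.2, 264.8, 329.5]
orientation: [3.057, 0.724, -0.0]
ft_force: [0.4, 0.1, -5.2]
width: 35.7
grasp_force: 30.0
```

Call:
step_arm(targets=[[[0,0,-0.028,0,0,0,0],[0,0,-0.028,0,0,0,0],[0,0,-0.028,0,0,0,0],[0,0,-0.028,0,0,0,0],[0,0,-0.028,0,0,0,0]]])

```text
t: 8.43
ee_pos: [565.2, 264.8, 322.6]
orientation: [-3.057, -0.724, 0.0]
ft_force: [-0.2, -0.4, -5.3]
width: 36.0
grasp_force: 30.0
```

Call:
step_arm(targets=[[[0,0,-0.028,0,0,0,0],[0,0,-0.028,0,0,0,0],[0,0,-0.028,0,0,0,0],[0,0,-0.028,0,0,0,0],[0,0,-0.028,0,0,0,0]]])

```text
t: 9.05
ee_pos: [565.2, 264.8, 315.6]
orientation: [-3.057, -0.724, -0.0]
ft_force: [-1.0, -0.0, -5.2]
width: 35.6
grasp_force: 30.0
```

Call:
step_arm(targets=[[[0,0,-0.028,0,0,0,0],[0,0,-0.028,0,0,0,0],[0,0,-0.028,0,0,0,0],[0,0,-0.028,0,0,0,0],[0,0,-0.028,0,0,0,0]]])

```text
t: 9.68
ee_pos: [565.2, 264.8, 308.6]
orientation: [-3.057, -0.724, -0.0]
ft_force: [0.3, 0.3, -4.5]
width: 35.7
grasp_force: 30.0
```

Call:
step_arm(targets=[[[0,0,-0.028,0,0,0,0],[0,0,-0.028,0,0,0,0],[0,0,-0.028,0,0,0,0],[0,0,-0.028,0,0,0,0],[0,0,-0.028,0,0,0,0]]])

```text
t: 10.3
ee_pos: [565.2, 264.8, 301.6]
orientation: [-3.057, -0.724, -0.0]
ft_force: [-0.2, 1.0, -5.2]
width: 35.4
grasp_force: 30.0
```

Call:
step_arm(targets=[[[0,0,-0.028,0,0,0,0],[0,0,-0.028,0,0,0,0],[0,0,-0.028,0,0,0,0],[0,0,-0.028,0,0,0,0],[0,0,-0.028,0,0,0,0]]])

```text
t: 10.92
ee_pos: [565.2, 264.8, 294.6]
orientation: [3.057, 0.724, -0.0]
ft_force: [0.3, -0.3, -6.0]
width: 35.7
grasp_force: 30.0
```

Call:
step_arm(targets=[[[0,0,-0.028,0,0,0,0],[0,0,-0.028,0,0,0,0],[0,0,-0.028,0,0,0,0],[0,0,-0.028,0,0,0,0],[0,0,-0.028,0,0,0,0]]])

```text
t: 11.55
ee_pos: [565.2, 264.8, 287.6]
orientation: [3.057, 0.724, -0.0]
ft_force: [-1.3, 0.7, -4.4]
width: 35.7
grasp_force: 30.0
```

Call:
step_arm(targets=[[[0,0,-0.028,0,0,0,0],[0,0,-0.028,0,0,0,0],[0,0,-0.028,0,0,0,0],[0,0,-0.028,0,0,0,0],[0,0,-0.028,0,0,0,0]]])

```text
t: 12.18
ee_pos: [565.4, 265.0, 282.0]
orientation: [-3.057, -0.724, -0.001]
ft_force: [-4.6, -1.8, 13.2]
width: 36.1
grasp_force: 30.0
```

Contact, with about 18 N on the foam. Easing up until roughly the weight rests on it, then releasing.

Call:
step_arm(targets=[[[0,0,0.04,0,0,0,0],[0,0,0.03,0,0,0,0],[0,0,0,0,0,0,0],[0,0,0,0,0,0,0],[0,0,0,0,0,0,0]]])

```text
t: 12.8
ee_pos: [565.3, 264.9, 284.2]
orientation: [-3.057, -0.724, -0.0]
ft_force: [-0.4, 0.6, 2.0]
width: 35.3
grasp_force: 30.0
```

Call:
step_arm(targets=[[[0,0,0,0,0,0,0.9],[0,0,0,0,0,0,0.9],[0,0,0,0,0,0,0.9],[0,0,0,0,0,0,0.9],[0,0,0,0,0,0,0.9]]])

```text
t: 13.42
ee_pos: [565.2, 264.8, 284.1]
orientation: [3.057, 0.724, 0.0]
ft_force: [0.2, -0.5, -0.6]
width: 78.4
grasp_force: 0.0
```

Call:
step_arm(targets=[[[0,0,0,0,0,0,0.9],[0,0,0.2,0,0,0,0.9],[0,0,0.5,0,0,0,0.9],[0,0,0.8,0,0,0,0.9],[0,0,0.8,0,0,0,0.9]]])

```text
t: 14.05
ee_pos: [565.1, 264.8, 400.9]
orientation: [-3.057, -0.724, -0.0]
ft_force: [1.4, 0.5, -0.5]
width: 79.0
grasp_force: 0.0
```

Call:
step_arm(targets=[[[-0.272,-0.75,0,0,0,-0.35,1],[-0.272,-0.75,0,0,0,-0.35,1],[-0.272,-0.75,0,0,0,-0.35,1],[-0.272,-0.75,0,0,0,-0.35,1],[-0.272,-0.75,0,0,0,-0.35,1]]])

```text
t: 14.68
ee_pos: [496.6, 76.2, 400.0]
orientation: [3.096, 0.535, 0.002]
ft_force: [0.3, -0.5, 0.6]
width: 87.9
grasp_force: 0.0
```

Call:
step_arm(targets=[[[-0.272,-0.75,0,0,0,-0.35,1],[-0.272,-0.75,0,0,0,-0.35,1],[-0.272,-0.75,0,0,0,-0.35,1],[-0.272,-0.75,0,0,0,-0.35,1],[-0.272,-0.75,0,0,0,-0.35,1]]])

```text
t: 15.3
ee_pos: [428.6, -111.3, 400.0]
orientation: [3.122, 0.344, 0.002]
ft_force: [1.3, -1.4, -0.1]
width: 87.9
grasp_force: 0.0
```

Call:
step_arm(targets=[[[-0.272,-0.75,0,0,0,-0.35,1],[-0.272,-0.75,0,0,0,-0.35,1],[-0.272,-0.75,0,0,0,-0.35,1],[0,0,-0.5,0,0,0,1],[0,0,0,0,0,0,1]]])

```text
t: 15.92
ee_pos: [387.7, -222.8, 373.7]
orientation: [-3.132, -0.229, 0.003]
ft_force: [0.2, 0.2, 1.1]
width: 88.0
grasp_force: 0.0
```

Run:
```python
from h import *
from scipy.spatial.transform import Rotation as R
o=readout.get_obs();print(o['t'],o['ee_pos'],R.from_rotvec(o['orientation']).as_matrix()[:,1],o['qpos'])
a=snap('side')['pixels'][110:310,190:430];b=snap('top')['pixels'][120:320,150:390]
cv2.imwrite('pics/c3.png',cv2.resize(np.hstack([a,b]),(800,333))[:,:,::-1])
```

```text
15.925 [ 387.6547713  -222.75622641  373.66634451] [ 0.14556327 -0.98934771 -0.0015658 ] [-5.48183646e-01  2.06852725e-01  2.03491914e+00  5.26422946e-05
  9.02218416e-01  8.76496112e-01]
```

View pics/c3.png

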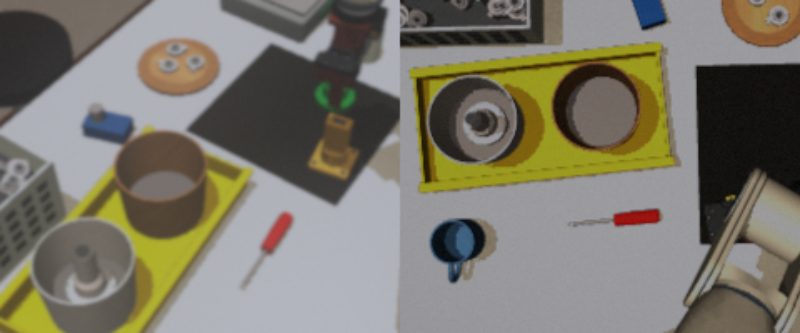

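Silver stands upright and near-centred in the white tub, top crop (483,122). The fingers hang over the brass neck at (337,125), yaw 98.4°. Descending.

Call:
step_arm(targets=[[[0,0,-0.8,0,0,0,1],[0,0,-0.8,0,0,0,1],[0,0,-0.6,0,0,0,1],[0,0,-0.25,0,0,0,1],[0,0,0,0,0,0,1]]])

```text
t: 16.65
ee_pos: [388.8, -222.5, 251.9]
orientation: [-3.133, -0.232, 0.0]
ft_force: [0.3, -0.1, -0.3]
width: 87.4
grasp_force: 0.0
```

Call:
step_arm(targets=[[[0,0,0,0,0,0,0],[0,0,0,0,0,0,0],[0,0,0,0,0,0,0],[0,0,0,0,0,0,0],[0,0,0,0,0,0,0]]])

```text
t: 17.27
ee_pos: [388.4, -222.7, 251.8]
orientation: [3.133, 0.231, 0.0]
ft_force: [-0.3, 0.7, 0.2]
width: 41.2
grasp_force: 0.0
```

Call:
step_arm(targets=[[[0,0,0,0,0,0,0],[0,0,0,0,0,0,0],[0,0,0,0,0,0,0],[0,0,0,0,0,0,0],[0,0,0,0,0,0,0]]])

```text
t: 17.9
ee_pos: [388.4, -222.7, 251.6]
orientation: [3.133, 0.231, 0.0]
ft_force: [-0.3, -1.7, -3.3]
width: 27.4
grasp_force: 30.0
```

Call:
step_arm(targets=[[[0,0,0.4,0,0,0,0],[0,0,0.8,0,0,0,0],[0,0,0.8,0,0,0,0],[0,0,0.8,0,0,0,0],[0,0,0.8,0,0,0,0]]])

```text
t: 18.52
ee_pos: [387.6, -222.1, 432.2]
orientation: [-3.132, -0.231, 0.003]
ft_force: [0.3, -1.0, -5.9]
width: 27.8
grasp_force: 30.0
```

Call:
step_arm(targets=[[[0.3,0.42,0,0,0,0,0],[0.49,0.68,0,0,0,0,0],[0.49,0.68,0,0,0,0,0],[0.49,0.68,0,0,0,0,0],[0.49,0.68,0,0,0,0,0]]])

```text
t: 19.15
ee_pos: [501.3, -64.3, 430.7]
orientation: [-3.132, -0.231, 0.004]
ft_force: [0.9, -0.3, -5.7]
width: 27.8
grasp_force: 30.0
```

Call:
step_arm(targets=[[[0.49,0.68,0,0,0,0,0],[0.49,0.68,0,0,0,0,0],[0.49,0.68,0,0,0,0,0],[0.19,0.24,0,0,0,0,0],[0,0,0,0,0,0,0]]])

```text
t: 19.77
ee_pos: [584.1, 48.8, 430.6]
orientation: [3.133, 0.233, -0.004]
ft_force: [-0.4, -0.7, -4.8]
width: 28.0
grasp_force: 30.0
```

Run:
```python
from h import *
o=readout.get_obs();print(o['t'],o['ee_pos'],o['ft_force'],o['width'])
a=snap('side')['pixels'][110:310,190:430];b=snap('top')['pixels'][120:320,150:390]
cv2.imwrite('pics/c4.png',cv2.resize(np.hstack([a,b]),(800,333))[:,:,::-1])
```

```text
19.775 [584.13740579  48.84308653 430.5876937 ] [-0.37552661 -0.65389321 -4.7915584 ] 27.97692869045636
```

View pics/c4.png

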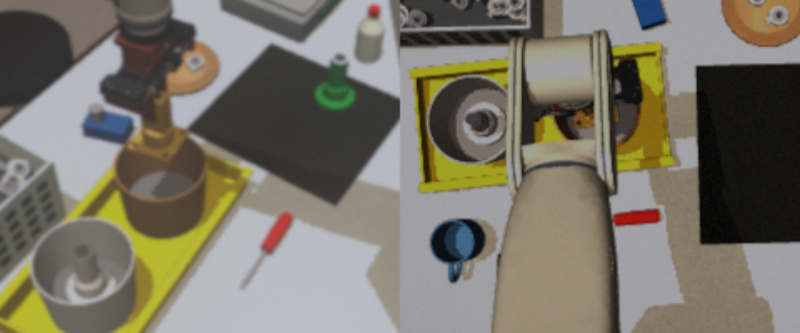

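The brass hangs upright above the brown tub opening (side crop (160,135)). Lowering.

Call:
step_arm(targets=[[[0,0,-0.4,0,0,0,0],[0,0,-0.4,0,0,0,0],[0,0,-0.4,0,0,0,0],[0,0,-0.3,0,0,0,0],[0,0,-0.3,0,0,0,0]]])

```text
t: 20.5
ee_pos: [584.2, 47.6, 341.2]
orientation: [3.133, 0.23, 0.0]
ft_force: [-0.2, -0.1, -5.1]
width: 27.9
grasp_force: 30.0
```

Call:
step_arm(targets=[[[0,0,-0.1,0,0,0,0],[0,0,0,0,0,0,0],[0,0,0,0,0,0,0],[0,0,-0.028,0,0,0,0],[0,0,-0.028,0,0,0,0]]])

```text
t: 21.12
ee_pos: [584.4, 48.4, 334.1]
orientation: [3.133, 0.231, 0.001]
ft_force: [-0.1, 0.2, -5.0]
width: 27.8
grasp_force: 30.0
```

Call:
step_arm(targets=[[[0,0,-0.028,0,0,0,0],[0,0,-0.028,0,0,0,0],[0,0,-0.028,0,0,0,0],[0,0,-0.028,0,0,0,0],[0,0,-0.028,0,0,0,0]]])

```text
t: 21.75
ee_pos: [584.4, 48.3, 326.8]
orientation: [-3.133, -0.231, -0.0]
ft_force: [-0.6, 0.4, -6.1]
width: 27.8
grasp_force: 30.0
```

Call:
step_arm(targets=[[[0,0,-0.028,0,0,0,0],[0,0,-0.028,0,0,0,0],[0,0,-0.028,0,0,0,0],[0,0,-0.028,0,0,0,0],[0,0,-0.028,0,0,0,0]]])

```text
t: 22.38
ee_pos: [584.4, 48.3, 319.8]
orientation: [3.133, 0.231, -0.0]
ft_force: [0.3, 0.6, -5.1]
width: 27.9
grasp_force: 30.0
```

Call:
step_arm(targets=[[[0,0,-0.028,0,0,0,0],[0,0,-0.028,0,0,0,0],[0,0,-0.028,0,0,0,0],[0,0,-0.028,0,0,0,0],[0,0,-0.028,0,0,0,0]]])

```text
t: 23.0
ee_pos: [584.4, 48.3, 312.8]
orientation: [-3.133, -0.231, -0.0]
ft_force: [-0.8, -0.1, -4.8]
width: 28.3
grasp_force: 30.0
```

Call:
step_arm(targets=[[[0,0,-0.028,0,0,0,0],[0,0,-0.028,0,0,0,0],[0,0,-0.028,0,0,0,0],[0,0,-0.028,0,0,0,0],[0,0,-0.028,0,0,0,0]]])

```text
t: 23.62
ee_pos: [584.4, 48.3, 305.8]
orientation: [-3.133, -0.231, -0.0]
ft_force: [-0.5, -0.2, -5.5]
width: 27.6
grasp_force: 30.0
```

Call:
step_arm(targets=[[[0,0,-0.028,0,0,0,0],[0,0,-0.028,0,0,0,0],[0,0,-0.028,0,0,0,0],[0,0,-0.028,0,0,0,0],[0,0,-0.028,0,0,0,0]]])

```text
t: 24.25
ee_pos: [584.4, 48.3, 298.8]
orientation: [-3.133, -0.231, 0.0]
ft_force: [-0.3, -0.2, -6.0]
width: 28.0
grasp_force: 30.0
```

Call:
step_arm(targets=[[[0,0,-0.028,0,0,0,0],[0,0,-0.028,0,0,0,0],[0,0,-0.028,0,0,0,0],[0,0,-0.028,0,0,0,0],[0,0,-0.028,0,0,0,0]]])

```text
t: 24.88
ee_pos: [584.4, 48.3, 291.8]
orientation: [-3.133, -0.231, -0.0]
ft_force: [0.0, 0.4, -5.6]
width: 27.9
grasp_force: 30.0
```

Call:
step_arm(targets=[[[0,0,-0.028,0,0,0,0],[0,0,-0.028,0,0,0,0],[0,0,-0.028,0,0,0,0],[0,0,-0.028,0,0,0,0],[0,0,-0.028,0,0,0,0]]])

```text
t: 25.5
ee_pos: [584.4, 48.3, 284.8]
orientation: [-3.133, -0.231, -0.0]
ft_force: [0.5, -0.4, -6.1]
width: 28.0
grasp_force: 30.0
```

Call:
step_arm(targets=[[[0,0,-0.028,0,0,0,0],[0,0,-0.028,0,0,0,0],[0,0,-0.028,0,0,0,0],[0,0,-0.028,0,0,0,0],[0,0,-0.028,0,0,0,0]]])

```text
t: 26.12
ee_pos: [584.4, 48.4, 278.4]
orientation: [-3.133, -0.231, -0.0]
ft_force: [-3.3, -0.0, 4.2]
width: 27.8
grasp_force: 30.0
```

Touched with about 10 N on the foam. Easing 1 mm, then releasing.

Call:
step_arm(targets=[[[0,0,0.02,0,0,0,0],[0,0,0,0,0,0,0],[0,0,0,0,0,0,0.9],[0,0,0,0,0,0,0.9],[0,0,0,0,0,0,0.9]]])

```text
t: 26.75
ee_pos: [584.6, 48.3, 278.9]
orientation: [-3.133, -0.231, -0.001]
ft_force: [-0.2, 0.4, -0.0]
width: 54.4
grasp_force: 0.0
```

Call:
step_arm(targets=[[[0,0,0,0,0,0,0.9],[0,0,0,0,0,0,0.9],[0,0,0,0,0,0,0.9],[0,0,0.2,0,0,0,0.9],[0,0,0.5,0,0,0,0.9]]])

```text
t: 27.38
ee_pos: [584.0, 48.3, 313.8]
orientation: [-3.133, -0.231, 0.004]
ft_force: [0.6, -1.0, 0.1]
width: 78.9
grasp_force: 0.0
```

Call:
step_arm(targets=[[[0,0,0.8,0,0,0,0.9],[0,0,0.8,0,0,0,0.9],[0,0,0.8,0,0,0,0.9],[-0.6,-0.8,0,0,0,0,0.9],[-0.6,-0.8,0,0,0,0,0.9]]])

```text
t: 28.0
ee_pos: [523.6, -32.2, 435.2]
orientation: [3.132, 0.233, 0.003]
ft_force: [-0.5, 0.1, 0.8]
width: 78.8
grasp_force: 0.0
```

Call:
step_arm(targets=[[[-0.6,-0.8,0,0,0,0,0.9],[-0.6,-0.8,0,0,0,0,0.9],[-0.3,-0.8,0,0,0,0,0.9],[0,0,0,0,0,0,0.9],[0,0,0,0,0,0,0.9]]])

```text
t: 28.62
ee_pos: [449.4, -151.6, 434.4]
orientation: [3.133, 0.23, 0.001]
ft_force: [0.9, 0.0, -0.4]
width: 79.0
grasp_force: 0.0
```

Run:
```python
from h import *
o=readout.get_obs();print(o['t'],o['ee_pos'],o['ft_force'],o['width'])
a=snap('side')['pixels'][110:310,190:430];b=snap('top')['pixels'][100:300,130:370]
cv2.imwrite('pics/c5.png',cv2.resize(np.hstack([a,b]),(800,333))[:,:,::-1])
```

```text
28.625 [ 449.4267575  -151.57892383  434.39284783] [ 0.8915047   0.0230677  -0.36509887] 79.04801068186954
```

View pics/c5.png

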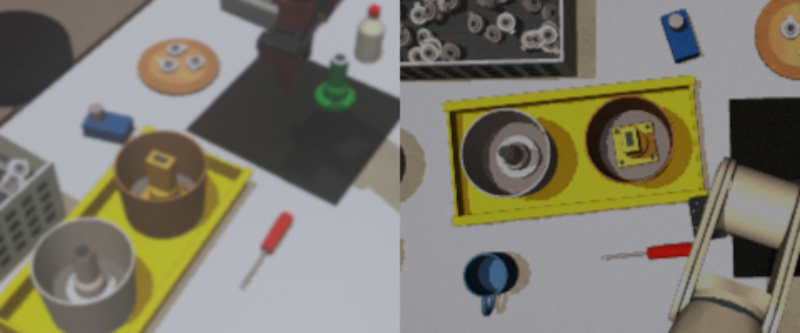

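Both castings stand upright and centred, silver at top crop (517,155) and brass at (633,143), and the bystanders have not moved. Handing in.

```bash
python3 -c "
from h import *
print(ctrl.close_job())"
```

```text
the job is handed in; nothing more can be done
None
```

The job is handed in: the silver casting stands in the white tub and the brass one in the brown tub, both upright on the foam and released, with the hand-in returning no verdict.

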